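# Hold a towel peg open around a sorting card

## Robot

A 7-joint arm with a two-finger parallel gripper is mounted at the origin on a cart in front of the work surface, level with it; the furniture and walls round the work are solid. World frame = base frame: x ahead of the robot, y to its left, z up, the work surface at z = 0. Lengths are in m, angles in degrees, forces in N, time in s.
With the tool pointing down it reaches from about 0.425 to 0.875 m from the base axis. Payload 4.7 kg.
Tool frame: the origin (TCP) lies midway between the tips of the shut fingers; the grasp point (between the pads) lies 19 mm behind it; z points along the fingers, y is the line along which they close (so a half turn about z gives the same grasp; the last joint's range is limited). The gripper opens to 87 mm and grips with 3 to 60 N. Pads are 19 mm wide; open, the fingers measure 117 mm over their backs; the gripper's body (75 mm by 190 mm) begins 51 mm behind the grasp point.
Start: joints at [70.25, 18.392, -4.016, 83.108, 1.295, 78.541, -3.26], TCP at [0.228, -0.609, 0.223] pointing down, gripper open.
Joint ranges: [-163.93, 163.93], [-17.29, 119.83], [-79.2, 71.16], [3.27, 140.29], [-89.18, 269.18], [5.43, 117.66], [-154.24, 154.24]. Speed limits (degrees/s): [147.25, 147.25, 180, 180, 180, 180, 180].

## Interface

Orientations are given as [roll, pitch, yaw] about the fixed x, y, z axes, in that order (R = Rz(yaw) Ry(pitch) Rx(roll)).
In Python, from cell import env gives the robot as it stands.
- The arm moves only by the tool step_arm, never from a script. Its argument "moves" is a list of rows, each an object with "dp": the shift along the tool's x, y, z in mm, a list of three; "dr": the turn, a rotation vector about the tool's x, y, z in rad, a list of three; "fingers": the closure, from 0 (fully open) to 1 (shut). In form: [{"dp": [dx, dy, dz], "dr": [ax, ay, az], "fingers": fingers}, ...]. A call has exactly 5 rows; each row shifts and turns the commanded pose from where the row before left it, along the tool's axes as they then stand; what a row does not reach is not made up. A row lasts 1/8 s, in which the tool goes at most 62.5 mm and 10.7 degrees, less where a joint would pass 70% of its speed; a pose out of reach is approached as far as the arm can. A call with a gripper value outside its range is refused whole. The fingers move at their own pace and stop on an object; "squeeze" is the grip in N (left out, the last holds). Time passes only in rows, so rows that do not move let the fingers close, or fill a call up. It gives the time, the measured TCP pose, the force, the opening and the grip force at its end, in the units of the state.
- env.get_obs(): the state, without advancing time (a new reading comes with each control period).
- env.read_camera(name): name is "scene" or "top" or "wrist"; returns the picture (384x512x3 uint8, red, green, blue); there is no depth.
- env.camera_model(name): a dict with "fx", "fy", "cx", "cy" (pixels), "R" (3x3) and "t" (3): a world point X has camera coordinates R X + t. Camera axes: x right, y down, z forward; pixel columns grow to the right and rows downward; lengths in m; the calibration is good to about 2 mm. A picture is of the moment at which its call begins: read the wrist's pose just before it. camera_model takes no time and is no camera call; for the wrist camera it gives the pose at the moment of the call.
- env.sign_off(): hands the job in; it is judged then, once.
The state is a dict: "time_s": time; "qpos": joint angles; "joint_velocities": joint speeds; "effort": joint torques, N m; "tool_pos": TCP position; "tool_rot": TCP orientation; "force": force on the tool from outside, world axes, zero at the start; "wrist_torque": the same for the moment, N m; "grip_width": finger opening in m; "grasp_force": force on a finger pad.
Only numpy, scipy, OpenCV 4.12 (cv2) and the standard library are available. Lean on these libraries where they do the work, as an engineer would, in place of code of your own. Each camera call takes 0.05 s, during which the arm holds its last target. There are 200 camera calls.

## Task

Pick up the orange towel peg by its handles, squeeze it wide open against its spring, and bring its open jaws over the upright edge of the blue card that is nearest to you, about halfway up, so that the card edge sits about two centimetres inside the jaws with a jaw on either side and neither touching it. Finish while still holding it there, squeezed wide open, so that someone can tuck a care slip in beside the card: do not let go or let it close. Leave both cards, the thread spool, the tape measure and the timer where they stand.

Things in the scene. Friction and masses are not known exactly. Their poses are not given: they have to be found in the camera images.
- towel_peg: orange towel peg (spring clip, 60 g) lying flat, 30 mm high (all in mm); frame of its left half. Origin: on the pivot pin (steel coil), at the underside. Shut, x points from pivot to jaws (tips at x = 50), y to the left half, z up. The handles run back from the pivot, spreading apart: over their outsides 37 wide at x = -18, 44 at -29, 52 at -40, 55 at the end, -46. Squeeze to open
- peg_spread (a joint): spread of the peg: angle between its halves, rad; 0 shut, 0.64 wide open (hard stop). The spring shuts it: squeezed 32 mm behind the pivot it starts to open at about 4 N and is wide open at 9 N; 20 N does no harm. Wide open, the handles are parallel and 24 mm wide over their outsides from 10 to 52 mm behind the pivot
- peg_tip_left (a point): tip of the peg's left jaw, inner face, at half the peg's height (all in mm; 15 above its underside). Wide open, the tips are 47 in front of the pivot and 33 apart; each half has then turned 0.32 rad from the middle line, so towel_peg's x points 0.32 rad to the left of it
- peg_tip_right (a point): tip of the peg's right jaw, inner face, at half the peg's height
- blue_card: blue plastic card, upright in a wooden foot, loose with it (0.5 kg). In mm: card 90 wide, 4 thick, from 16 to 116 above the worktop; foot 62 x 59 x 22 high. Origin: centre of the underside, under the middle of the card. x runs along the card away from the robot (yaw within 0.35), y square to its faces, z up. The card overhangs the foot by 14 at both ends
- blue_card_edge (a point): middle of the exposed upright edge of the blue card nearest to the robot, on the card's mid-plane, 70 mm above the worktop; axes as blue_card (x into the card)
- yellow_card: yellow plastic card, upright in a wooden foot, loose with it (0.5 kg). In mm: card 90 wide, 4 thick, from 16 to 116 above the worktop; foot 62 x 59 x 22 high. Origin: centre of the underside, under the middle of the card. x runs along the card away from the robot (yaw within 0.35), y square to its faces, z up. The card overhangs the foot by 14 at both ends. Not to be used
- spool_2: red thread spool standing on end, 33 across, 46 high; origin: centre of its underside. To be left alone
- sewing_tape: round grey-blue tape measure lying flat, 52 x 56 x 18; origin: centre of its underside. To be left alone
- dial_timer: white wind-up timer with a black dial, 68 x 68 x 49 high; origin: centre of its underside. To be left alone

How it is judged (in metres and radians):
On the way:
1. the peg is held between the fingers, more than 40 mm above the worktop and not yet around the card (height (world z) of towel_peg above 0.04 m and contact force between the fingers and towel_peg above 1 N and distance between peg_tip_left and blue_card_edge above 0.03 m), for 0.1 s.
At the end, for the whole second after the job is handed in: peg held in the fingers, at rest, spread over 0.45 rad; both jaw tips 10 to 42 mm past the blue card's near edge, one each side, over 5 mm off its mid-plane, within 25 mm of half height, pressing on no card; cards, spool, tape and timer within 15 mm of start, cards and spool upright (value of joint peg_spread above 0.45 rad and ((y of peg_tip_left in the frame of blue_card_edge above 0.005 m and y of peg_tip_right in the frame of blue_card_edge below -0.005 m) or (y of peg_tip_right in the frame of blue_card_edge above 0.005 m and y of peg_tip_left in the frame of blue_card_edge below -0.005 m)) and x of peg_tip_left in the frame of blue_card_edge between 0.01 and 0.042 m and z of peg_tip_left in the frame of blue_card_edge between -0.025 and 0.025 m and x of peg_tip_right in the frame of blue_card_edge between 0.01 and 0.042 m and z of peg_tip_right in the frame of blue_card_edge between -0.025 and 0.025 m and contact force between the fingers and towel_peg above 2 N and contact force between towel_peg and blue_card below 0.5 N and contact force between towel_peg and yellow_card below 0.5 N and linear speed of towel_peg below 0.03 m/s and distance of each of blue_card, yellow_card, spool_2, sewing_tape, dial_timer from where it was at the start of the episode below 0.015 m and angle between each of blue_card, yellow_card, spool_2's own z axis and vertical below 0.2 rad); the arm keeps its last pose, push and grip.
It fails at once if a card in its foot is shifted by more than 15 mm (distance of any of blue_card, yellow_card from where it was at the start of the episode above 0.015 m).
It fails at once if a card or the spool is tipped by more than 0.2 rad (angle between any of blue_card, yellow_card, spool_2's own z axis and vertical above 0.2 rad).
It fails at once if the spool, tape measure or timer is shifted by more than 15 mm (distance of any of spool_2, sewing_tape, dial_timer from where it was at the start of the episode above 0.015 m).
It also fails if it takes over 38 s, if anything falls off the work surface, if the arm or the gripper's body presses on something with over 40 N, if the wrist force passes 120 N, or if a joint passes its speed limit or range.

## Working session

There is one attempt and no reset: what is moved stays moved. The work goes in short steps, Python scripts to look and compute and a tool call to move; the robot and the scene stay as the last step left them, time stands still between calls to the robot, and variables do not carry over. Pictures are saved under pics/ and viewed, at most 10 in all, crops included, and the job is handed in when it is done.

Besides the shell and the picture viewer there is one more tool, called after "Emit:" by a JSON object that holds its "name" and its "arguments". step_arm: Moves the arm, as the interface text tells. Its arguments: {"type":"object","properties":{"moves":{"type":"array","items":{"type":"object","properties":{"dp":{"type":"array","items":{"type":"number"}},"dr":{"type":"array","items":{"type":"number"}},"fingers":{"type":"number"}}}},"squeeze":{"type":"number"}},"required":["moves"]}

```bash
mkdir -p pics; python3 - <<'E'
from cell import env
import cv2,numpy as np,json
o=env.get_obs();print({k:np.round(v,4).tolist() for k,v in o.items()})
np.set_printoptions(precision=4,suppress=True)
for n in("scene","top"):
    m=env.camera_model(n);print(n,m)
    im=env.read_camera(n);cv2.imwrite(f"pics/{n}0.png",cv2.resize(im[:,:,::-1],(800,600),interpolation=cv2.INTER_CUBIC)); np.save(f"pics/{n}0.npy",im)
E
```

```text
{'time_s': 0.0, 'qpos': [70.25, 18.4382, -4.0144, 83.172, 1.2956, 78.5415, -3.2588], 'joint_velocities': [0.0101, 0.0481, -0.0479, -0.0313, -0.0647, 0.0848, -0.046], 'effort': [0.0004, -49.1281, -0.4035, -31.253, -0.0638, 0.0438, 0.0002], 'tool_pos': [0.228, -0.6081, 0.2215], 'tool_rot': [-179.8936, 0.0066, 20.5599], 'force': [-0.4481, 0.5457, -0.6803], 'wrist_torque': [-0.0252, -0.0386, -0.0225], 'grasp_force': 0.0, 'grip_width': 0.0868}
scene {'fx': 483.13007825200623, 'fy': 483.13007825200623, 'cx': 261.26232450231845, 'cy': 191.94516748505646, 'R': array([[ 0.8999, -0.436 , -0.0034],
       [-0.3368, -0.6901, -0.6405],
       [ 0.277 ,  0.5776, -0.7679]]), 't': array([-0.4865,  0.2855,  1.0546])}
top {'fx': 433.268008877421, 'fy': 433.268008877421, 'cx': 258.8671106023412, 'cy': 192.78563407060378, 'R': array([[-0.0238, -0.9997,  0.0115],
       [-0.988 ,  0.0217, -0.1527],
       [ 0.1524, -0.015 , -0.9882]]), 't': array([0.0572, 0.5823, 1.0542])}
```

View pics/scene0.png

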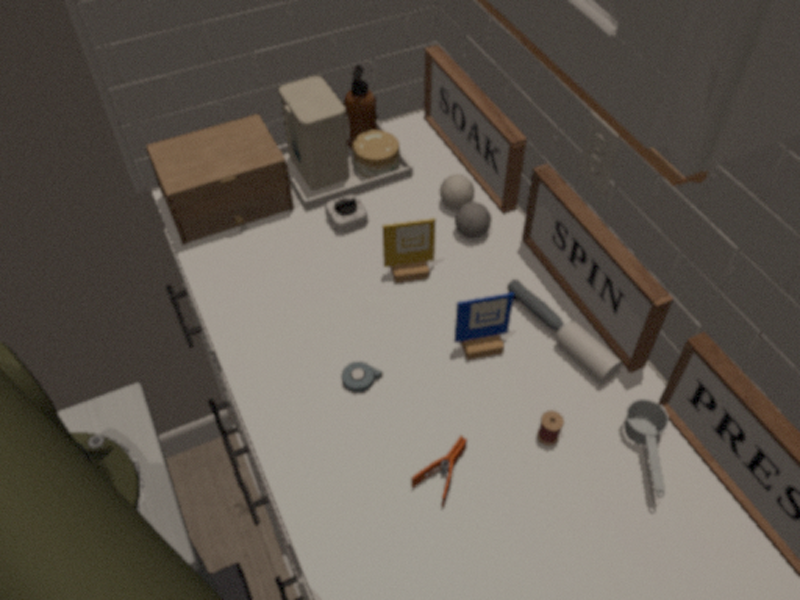

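View pics/top0.png

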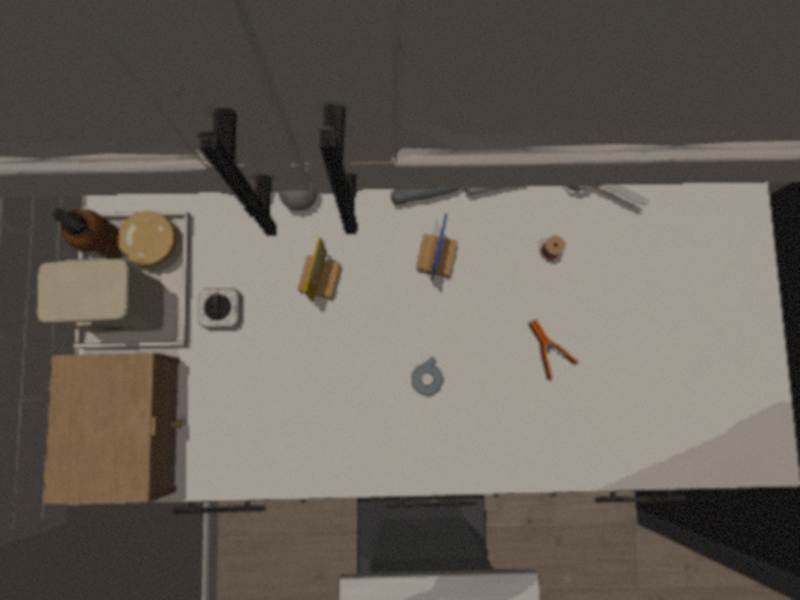

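The scene view shows the peg at about (445,468), with its jaws up-right at (462,442). The blue card spans (457–510, 295–340) and its near edge is on the left, at u≈457. In the top view the peg pivot is at (548,345), the jaws at (533,322) and the handles at (548,378) and (576,362). The card's near end is at about (434,275). I'll zoom in on both.

```bash
python3 - <<'E'
import cv2,numpy as np
s=np.load("pics/scene0.npy");t=np.load("pics/top0.npy")
def crop(im,u,v,w=40,h=30):
    c=cv2.resize(im[v:v+h,u:u+w],(400,300),interpolation=cv2.INTER_NEAREST)
    return cv2.convertScaleAbs(c,alpha=1.5)
a=np.vstack([np.hstack([crop(s,262,276,),crop(t,335,202,)]),np.hstack([crop(s,288,185),crop(t,262,135,56,42)])])
cv2.imwrite("pics/crops.png",a[:,:,::-1])
for n,im in(("s",s),("t",t)):
    h=cv2.cvtColor(im,cv2.COLOR_RGB2HSV)
    for c,lo,hi in(("peg",(3,150,60),(14,255,255)),("blue",(105,130,40),(125,255,255))):
        m=cv2.inRange(h,lo,hi);k,l,st,ce=cv2.connectedComponentsWithStats(m)
        for i in range(1,k):
            if st[i,4]>15:print(n,c,st[i],ce[i].round(1))
E
```

```text
s peg [222  59   5   7  17] [223.8  62.3]
s peg [231  59   8   7  24] [234.8  63. ]
s peg [284 280  14  22 101] [291.2 289.4]
s peg [265 295  17  15  61] [271.5 302.2]
s blue [292 187  37  31 333] [305.1 206.2]
t peg [ 51 135  11  11  43] [ 57.  139.9]
t peg [ 40 148  16   9  56] [ 47.1 152.6]
t peg [340 206  13  36 112] [346.4 218.7]
t peg [355 221  14  11  19] [362.4 226.7]
```

View pics/crops.png

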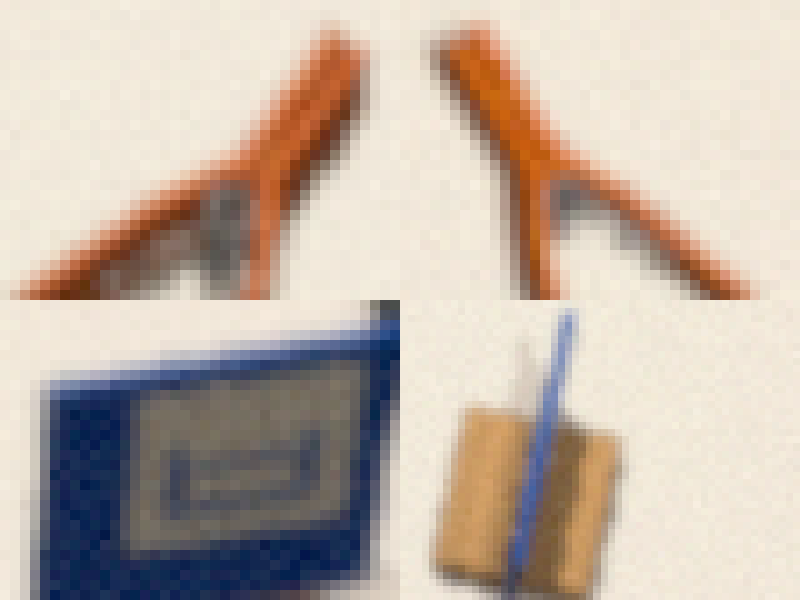

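```bash
cat >h.py <<'E'
import cv2,numpy as np
from cell import env
np.set_printoptions(precision=4,suppress=True)
def P(m): return np.array([[m['fx'],0,m['cx']],[0,m['fy'],m['cy']],[0,0,1]])@np.c_[m['R'],m['t']]
def tri(m1,p1,m2,p2):
    X=cv2.triangulatePoints(P(m1),P(m2),np.array(p1,float),np.array(p2,float)).ravel();return X[:3]/X[3]
def proj(m,X):
    q=P(m)@np.r_[X,1];return q[:2]/q[2]
def plane(m,p,z):
    d=m['R'].T@[(p[0]-m['cx'])/m['fx'],(p[1]-m['cy'])/m['fy'],1];C=-m['R'].T@m['t'];return C+d*(z-C[2])/d[2]
E
python3 - <<'E'
from h import *
S=env.camera_model("scene");T=env.camera_model("top")
print(-T['R'].T@T['t'],-S['R'].T@S['t'])
for n,p,q,z in(("jaw",(295.5,279.5),(342,205),.03),("crotch",(287.7,292.5),(348,218.5),.03),("handL",(264.3,310),(350.7,241.5),.03),("handR",(284.2,321),(368.6,231.7),.03),("near",(292.5,192.8),(277.8,177),.116),("far",(326.4,187.5),(285.3,136.5),.116),
 ("tape",(358/1.5625,376/1.5625),(428/1.5625,378/1.5625),.018),("spool",(551/1.5625,417/1.5625),(553/1.5625,244/1.5625),.046)):
    X=tri(S,p,T,q);print(n,X,'res',proj(S,X)-p,proj(T,X)-q,plane(S,p,z)[:2],plane(T,q,z)[:2])
E
```

```text
[0.416  0.0603 1.13  ] [ 0.2419 -0.6242  0.991 ]
jaw [ 0.5469 -0.1675  0.0324] res [ 0.7562 -0.1887] [-0.2119  0.8223] [ 0.5459 -0.166 ] [ 0.5493 -0.1687]
crotch [ 0.5159 -0.1839  0.0235] res [-0.3899  0.0897] [ 0.109  -0.4168] [ 0.515  -0.1871] [ 0.5143 -0.1822]
handL [ 0.4561 -0.1912  0.0051] res [ 0.2331 -0.0483] [-0.0605  0.2447] [ 0.4502 -0.202 ] [ 0.4558 -0.1858]
handR [ 0.4806 -0.2369  0.0146] res [-0.0776  0.0173] [ 0.0204 -0.0799] [ 0.477  -0.2431] [ 0.4795 -0.2328]
near [ 0.6152 -0.0028  0.1201] res [-2.2283  0.5443] [ 0.7747 -2.7195] [ 0.6225 -0.0007] [ 0.6095 -0.001 ]
far [ 0.7057 -0.0213  0.1153] res [ 1.049 -0.329] [-0.3584  1.2898] [ 0.7026 -0.0216] [ 0.7087 -0.0222]
tape [0.4587 0.0081 0.0107] res [ 0.4434 -0.083 ] [-0.1227  0.5164] [0.456  0.0036] [0.4597 0.0081]
spool [ 0.6721 -0.2023  0.0471] res [ 0.2629 -0.0811] [-0.0817  0.2879] [ 0.6719 -0.2017] [ 0.6731 -0.2028]
```

The measured points agree: peg top ≈30 mm, card top ≈116 mm, card length ≈89 mm, spool 47 mm. The peg pivot is at about (0.5055, -0.193) with yaw ≈30°. The card's near edge is at about (0.62, 0.0) with yaw ≈-14°. I'll start moving towards the peg.

Emit:
{"name": "step_arm", "arguments": {"moves": [{"dp": [37,-28,0],"fingers": 0},{"dp": [37,-28,0],"fingers": 0},{"dp": [37,-28,0],"fingers": 0},{"dp": [37,-28,0],"fingers": 0},{"dp": [37,-28,0],"fingers": 0}], "squeeze": 20}}

```text
validation failed for argument at $.mo...
```

Emit:
{"name": "step_arm", "arguments": {"moves": [{"dp": [37,-28,0],"fingers": 0},{"dp": [37,-28,0],"fingers": 0},{"dp": [37,-28,0],"fingers": 0},{"dp": [37,-28,0],"dr": [0,0,-0.08],"fingers": 0},{"dp": [37,-28,0],"dr": [0,0,-0.08],"fingers": 0}]}}

```text
validation failed for argument at $.mo...
```

```bash
python3 - <<'E'
from h import *
import pickle
o=env.get_obs();m=env.camera_model("wrist");im=env.read_camera("wrist");pickle.dump((m,im,o),open("pics/w1.pkl","wb"))
print(o['tool_pos'],o['tool_rot'],m,o['time_s'],o['qpos'])
cv2.imwrite("pics/w1.png",cv2.convertScaleAbs(cv2.resize(im[:,:,::-1],(800,600)),alpha=1.3))
E
```

```text
[ 0.228  -0.6082  0.2216] [-179.9005    0.0068   20.558 ] {'fx': 324.4399688751048, 'fy': 324.4399688751048, 'cx': 250.54155182224162, 'cy': 194.30701994067397, 'R': array([[ 0.3521, -0.936 , -0.0024],
       [-0.9038, -0.3407,  0.2591],
       [-0.2434, -0.0891, -0.9658]]), 't': array([-0.6495, -0.0323,  0.3903])} 0.1 [70.2502 18.4353 -4.0142 83.1687  1.2959 78.5407 -3.2604]
```

View pics/w1.png

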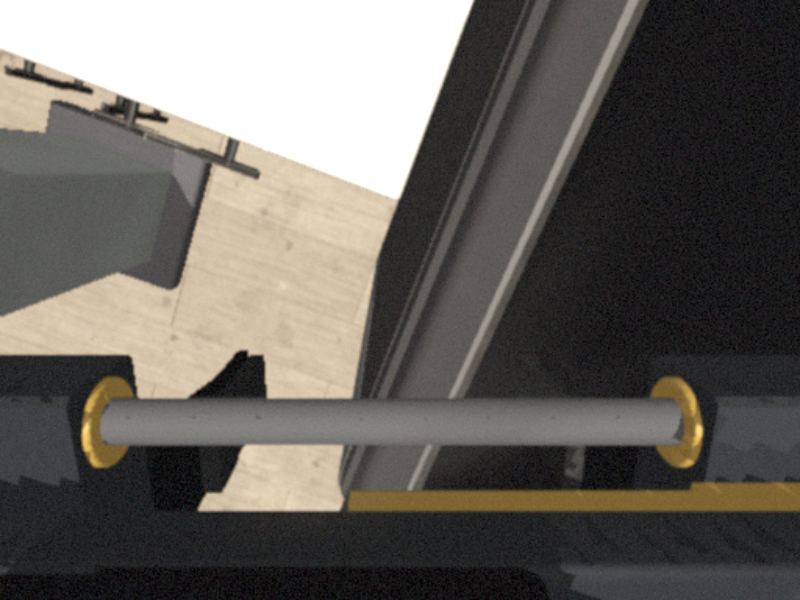

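The arm didn't move because the call was refused; `dr` is probably required in every row. The picture only shows the floor and the fingers. Retrying with full rows.

Emit:
{"name": "step_arm", "arguments": {"moves": [{"dp": [37,-28,0],"dr": [0,0,0],"fingers": 0},{"dp": [37,-28,0],"dr": [0,0,0],"fingers": 0},{"dp": [37,-28,0],"dr": [0,0,0],"fingers": 0},{"dp": [37,-28,0],"dr": [0,0,0],"fingers": 0},{"dp": [37,-28,0],"dr": [0,0,0],"fingers": 0}], "squeeze": 20}}

```text
time_s: 0.78
tool_pos: [0.3529, -0.4111, 0.2224]
tool_rot: [-180.0, 0.0, 20.6]
force: [0.1, 0.3, 1.6]
grip_width: 0.0872
grasp_force: 0.0
```

Emit:
{"name": "step_arm", "arguments": {"moves": [{"dp": [37,-28,0],"dr": [0,0,0],"fingers": 0},{"dp": [37,-28,0],"dr": [0,0,0],"fingers": 0},{"dp": [37,-28,0],"dr": [0,0,-0.08],"fingers": 0},{"dp": [37,-28,0],"dr": [0,0,-0.08],"fingers": 0},{"dp": [0,0,0],"dr": [0,0,0],"fingers": 0}]}}

```text
time_s: 1.4
tool_pos: [0.4504, -0.2493, 0.2226]
tool_rot: [-180.0, -0.1, 30.2]
force: [0.4, -0.6, 0.5]
grip_width: 0.087
grasp_force: 0.0
```

```bash
python3 - <<'E'
from h import *
import pickle
o=env.get_obs();m=env.camera_model("wrist");im=env.read_camera("wrist");pickle.dump((m,im,o),open("pics/w1.pkl","wb"))
print(o['tool_pos'],o['tool_rot'],o['time_s'],o['qpos'])
cv2.imwrite("pics/w1b.png",cv2.convertScaleAbs(cv2.resize(im[:,:,::-1],(800,600)),alpha=1.0))
E
```

```text
[ 0.4504 -0.2493  0.2226] [-179.9598   -0.0671   30.1954] 1.4 [ 47.2558   2.9076 -21.8053 101.4288   1.0329  75.8688 -34.5807]
```

View pics/w1b.png

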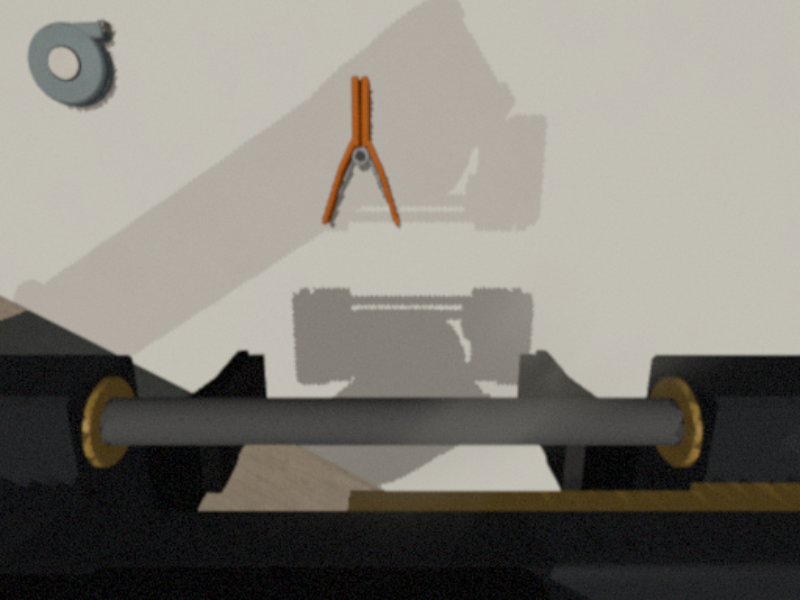

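A clear wrist view: the peg is nearly aligned with tool x, with the jaw tips at (361,77), the coil at (361,156) and the handle ends at (327,221) and (397,224).

```bash
python3 - <<'E'
from h import *
import pickle
from scipy.spatial.transform import Rotation as Ro
m,im,o=pickle.load(open("pics/w1.pkl","rb"))
f=lambda u,v:np.array([(u+.5)/1.5625-.5,(v+.5)/1.5625-.5])
g=lambda u,v,z:plane(m,f(u,v),z)
J=g(361,77,.03);C=g(361,153,.03);a=g(327,220,.03);b=g(397,222,.03)
for n,x in zip("JCab",(J,C,a,b)):print(n,x)
T=env.camera_model("top")
print('tri vs top view: jaw',tri(m,f(361,77),T,(342,205)),'ends',tri(m,f(327,220),T,(350.7,241)),tri(m,f(397,222),T,(368.6,231.7)))
h=(a+b)/2;d=J-h;yaw=np.degrees(np.arctan2(d[1],d[0]));print('len(96)',np.linalg.norm(d),'wid(55)',np.linalg.norm(a-b),'yaw',yaw)
u=d/np.linalg.norm(d);p=J-.05*u;print('pivot',p)
G=p-.034*u;R=Ro.from_euler('xyz',o['tool_rot'],degrees=True).as_matrix()
print('grasp',G,'tool delta mm',1e3*R.T@(np.r_[G[:2],.003]-o['tool_pos']))
E
```

```text
J [ 0.5508 -0.1681  0.03  ]
C [ 0.5097 -0.1913  0.03  ]
a [ 0.4589 -0.1927  0.03  ]
b [ 0.4822 -0.2354  0.03  ]
tri vs top view: jaw [ 0.5497 -0.1683  0.0317] ends [ 0.4571 -0.1908  0.01  ] [ 0.4806 -0.2365  0.0152]
len(96) 0.09245433073843007 wid(55) 0.048610331656131094 yaw 29.79122467747331
pivot [ 0.5074 -0.193   0.03  ]
grasp [ 0.4779 -0.2099  0.03  ] tool delta mm [ 43.3687 -20.1407 219.647 ]
```

Emit:
{"name": "step_arm", "arguments": {"moves": [{"dp": [14,-7,45],"dr": [0,0,0],"fingers": 0},{"dp": [14,-7,45],"dr": [0,0,0],"fingers": 0},{"dp": [15,-6,45],"dr": [0,0,0],"fingers": 0},{"dp": [0,0,40],"dr": [0,0,0],"fingers": 0},{"dp": [0,0,0],"dr": [0,0,0],"fingers": 0}]}}

```text
time_s: 2.08
tool_pos: [0.4722, -0.2154, 0.0444]
tool_rot: [-179.7, 0.3, 29.6]
force: [-1.0, -0.7, -0.6]
grip_width: 0.0869
grasp_force: 0.0
```

```bash
python3 - <<'E'
from h import *
import pickle
from scipy.spatial.transform import Rotation as Ro
o=env.get_obs();m=env.camera_model("wrist");im=env.read_camera("wrist");pickle.dump((m,im,o),open("pics/w2.pkl","wb"))
R=Ro.from_euler('xyz',o['tool_rot'],degrees=True).as_matrix()
print(o['tool_pos'],o['tool_rot'],1e3*R.T@(np.r_[.4779,-.2099,.003]-o['tool_pos']))
cv2.imwrite("pics/w2.png",cv2.resize(im[:,:,::-1],(800,600)))
E
```

```text
[ 0.4722 -0.2154  0.0444] [-179.653     0.2661   29.6103] [ 7.8295 -1.7045 41.3812]
```

View pics/w2.png

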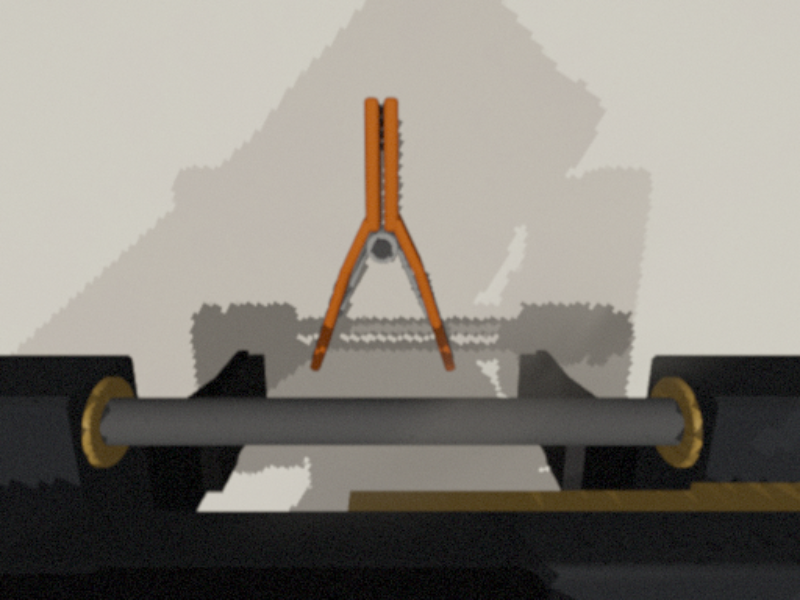

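The peg is centred between the fingers: jaw tips at (382,98), coil at (382,247), handle ends at (317,367) and (448,367). I'll refine the measurement from here.

```bash
python3 - <<'E'
from h import *
import pickle
from scipy.spatial.transform import Rotation as Ro
m,im,o=pickle.load(open("pics/w2.pkl","rb"));m1=pickle.load(open("pics/w1.pkl","rb"))[0]
f=lambda u,v:np.array([(u+.5)/1.5625-.5,(v+.5)/1.5625-.5])
g=lambda u,v,z:plane(m,f(u,v),z)
J=g(382,97,.03);a=g(317,368,.03);b=g(449,368,.03);h=(a+b)/2;d=J-h
print(J,a,b,np.linalg.norm(d),np.linalg.norm(a-b),np.degrees(np.arctan2(d[1],d[0])))
print('tri jaw w1-w2',tri(m,f(382,97),m1,f(361,76)))
u=d/np.linalg.norm(d);G=J-.084*u;R=Ro.from_euler('xyz',o['tool_rot'],degrees=True).as_matrix()
print(G,1e3*R.T@(np.r_[G[:2],.003]-o['tool_pos']))
E
```

```text
[ 0.5515 -0.1671  0.03  ] [ 0.4571 -0.1923  0.03  ] [ 0.4817 -0.2351  0.03  ] 0.09442254359188743 0.04931883521829607 29.588631740662947
tri jaw w1-w2 [ 0.5528 -0.166   0.0161]
[ 0.4785 -0.2086  0.03  ] [ 8.9632 -2.5722 41.3812]
```

Emit:
{"name": "step_arm", "arguments": {"moves": [{"dp": [4,-1,12],"dr": [0,0,0],"fingers": 0},{"dp": [4,-1,12],"dr": [0,0,0],"fingers": 0},{"dp": [0,0,14],"dr": [0,0,0],"fingers": 0},{"dp": [0,0,0],"dr": [0,0,0],"fingers": 0},{"dp": [0,0,0],"dr": [0,0,0],"fingers": 0}]}}

```text
time_s: 2.75
tool_pos: [0.4818, -0.2096, 0.0096]
tool_rot: [180.0, 0.0, 29.7]
force: [1.4, -0.6, 0.2]
grip_width: 0.0871
grasp_force: 0.0
```

Emit:
{"name": "step_arm", "arguments": {"moves": [{"dp": [-2.5,-2.5,6],"dr": [0,0,0],"fingers": 0},{"dp": [0,0,0],"dr": [0,0,0],"fingers": 0.2},{"dp": [0,0,0],"dr": [0,0,0],"fingers": 0.4},{"dp": [0,0,0],"dr": [0,0,0],"fingers": 0.7},{"dp": [0,0,0],"dr": [0,0,0],"fingers": 1}], "squeeze": 20}}

```text
time_s: 3.38
tool_pos: [0.4784, -0.2086, 0.0037]
tool_rot: [180.0, -0.0, 29.7]
force: [-0.1, -0.0, -0.4]
grip_width: 0.0548
grasp_force: 0.1
```

Emit:
{"name": "step_arm", "arguments": {"moves": [{"dp": [0,0,0],"dr": [0,0,0],"fingers": 1},{"dp": [0,0,0],"dr": [0,0,0],"fingers": 1},{"dp": [0,0,0],"dr": [0,0,0],"fingers": 1},{"dp": [0,0,0],"dr": [0,0,0],"fingers": 1},{"dp": [0,0,0],"dr": [0,0,0],"fingers": 1}]}}

```text
time_s: 4.0
tool_pos: [0.4784, -0.2086, 0.0036]
tool_rot: [180.0, -0.0, 29.7]
force: [0.4, 0.0, 2.0]
grip_width: 0.0235
grasp_force: 20.0
```

Grip width is 23.5 mm, so the handles are parallel and the peg is wide open. Lift and check.

Emit:
{"name": "step_arm", "arguments": {"moves": [{"dp": [0,0,-10],"dr": [0,0,0],"fingers": 1},{"dp": [0,0,-20],"dr": [0,0,0],"fingers": 1},{"dp": [0,0,-30],"dr": [0,0,0],"fingers": 1},{"dp": [0,0,0],"dr": [0,0,0],"fingers": 1},{"dp": [0,0,0],"dr": [0,0,0],"fingers": 1}]}}

```text
time_s: 4.62
tool_pos: [0.4778, -0.2084, 0.0633]
tool_rot: [-180.0, 0.0, 29.7]
force: [1.1, 0.7, -0.3]
grip_width: 0.0235
grasp_force: 20.0
```

```bash
python3 - <<'E'
from h import *
import pickle
o=env.get_obs();m=env.camera_model("wrist");im=env.read_camera("wrist");t=env.read_camera("top");s=env.read_camera("scene");pickle.dump((m,im,o,t,s),open("pics/w3.pkl","wb"))
print(o['tool_pos'],o['tool_rot'],o['grip_width'],o['grasp_force'])
cv2.imwrite("pics/w3.png",cv2.resize(im[:,:,::-1],(800,600)))
E
```

```text
[ 0.4778 -0.2084  0.0633] [-179.9826    0.0313   29.7294] 0.02346264080669291 19.999713075812906
```

View pics/w3.png

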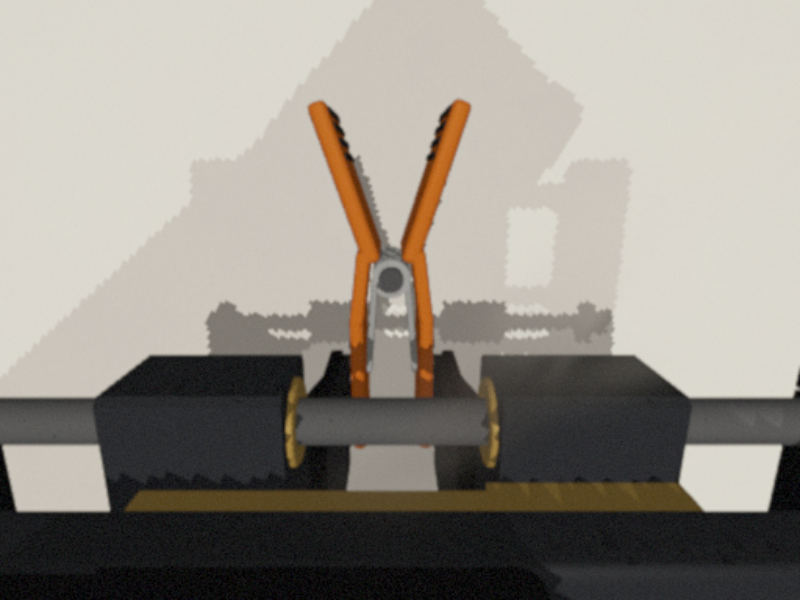

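The peg is held straight and wide open, with its tips at about (328,107) and (458,104) and the coil at (390,277). I'll turn to the card's yaw, then shift sideways to a standoff.

Emit:
{"name": "step_arm", "arguments": {"moves": [{"dp": [0,0,0],"dr": [0,0,0.153],"fingers": 1},{"dp": [0,0,0],"dr": [0,0,0.153],"fingers": 1},{"dp": [0,0,0],"dr": [0,0,0.153],"fingers": 1},{"dp": [0,0,0],"dr": [0,0,0.153],"fingers": 1},{"dp": [0,0,0],"dr": [0,0,0.153],"fingers": 1}]}}

```text
time_s: 5.4
tool_pos: [0.4777, -0.2083, 0.0626]
tool_rot: [-180.0, 0.1, -14.4]
force: [0.3, -0.3, -1.4]
grip_width: 0.0233
grasp_force: 20.0
```

```bash
python3 - <<'E'
from h import *
import pickle
from scipy.spatial.transform import Rotation as Ro
m,im,o,t,s=pickle.load(open("pics/w3.pkl","rb"))
f=lambda u,v:np.array([(u+.5)/1.5625-.5,(v+.5)/1.5625-.5])
R=Ro.from_euler('xyz',o['tool_rot'],degrees=True).as_matrix();z=o['tool_pos'][2]+.0264
for n,p in(("Lout",(310,106)),("Lin",(327,107)),("Rin",(456,104)),("Rout",(469,105)),("coil",(390,262))):print(n,1e3*R.T@(plane(m,f(*p),z)-o['tool_pos']))
o=env.get_obs();print(o['tool_pos'],o['tool_rot'])
E
```

```text
Lout [ 85.5683 -20.0074 -26.4406]
Lin [ 85.3364 -15.7457 -26.4418]
Rin [ 86.0685  16.6338 -26.452 ]
Rout [ 85.8362  19.9033 -26.4529]
coil [ 45.9099   0.0818 -26.4251]
[ 0.4777 -0.2083  0.0626] [-179.9775    0.0941  -14.3941]
```

Tips in the tool frame: 33 mm apart, centred at y≈0.4, and 84–86 mm ahead of the TCP. Moving to the standoff.

Emit:
{"name": "step_arm", "arguments": {"moves": [{"dp": [-9,-35,1],"dr": [0,0,0],"fingers": 1},{"dp": [-8,-50,1],"dr": [0,0,0],"fingers": 1},{"dp": [-8,-55,1],"dr": [0,0,0],"fingers": 1},{"dp": [-8,-55,0],"dr": [0,0,0],"fingers": 1},{"dp": [0,-40,0],"dr": [0,0,0],"fingers": 1}]}}

```text
time_s: 6.02
tool_pos: [0.5027, 0.0302, 0.0599]
tool_rot: [-180.0, 0.1, -14.0]
force: [0.7, -1.9, -0.3]
grip_width: 0.0233
grasp_force: 20.0
```

Emit:
{"name": "step_arm", "arguments": {"moves": [{"dp": [0,0,0],"dr": [0,0,0],"fingers": 1},{"dp": [0,0,0],"dr": [0,0,0],"fingers": 1},{"dp": [0,0,0],"dr": [0,0,0],"fingers": 1},{"dp": [0,0,0],"dr": [0,0,0],"fingers": 1},{"dp": [0,0,0],"dr": [0,0,0],"fingers": 1}]}}

```text
time_s: 6.65
tool_pos: [0.5035, 0.0267, 0.0605]
tool_rot: [180.0, 0.0, -14.2]
force: [-0.5, -0.5, -0.4]
grip_width: 0.0232
grasp_force: 20.0
```

```bash
python3 - <<'E'
from h import *
import pickle
o=env.get_obs();m=env.camera_model("wrist");im=env.read_camera("wrist");t=env.read_camera("top");s=env.read_camera("scene");pickle.dump((m,im,o,t,s),open("pics/w4.pkl","wb"))
print(o['tool_pos'],o['tool_rot'],o['grip_width'],o['grasp_force'])
cv2.imwrite("pics/w4.png",cv2.resize(im[:,:,::-1],(800,600)))
E
```

```text
[0.5035 0.0267 0.0605] [179.9835   0.0014 -14.1752] 0.02324289930723752 19.99975441256538
```

View pics/w4.png

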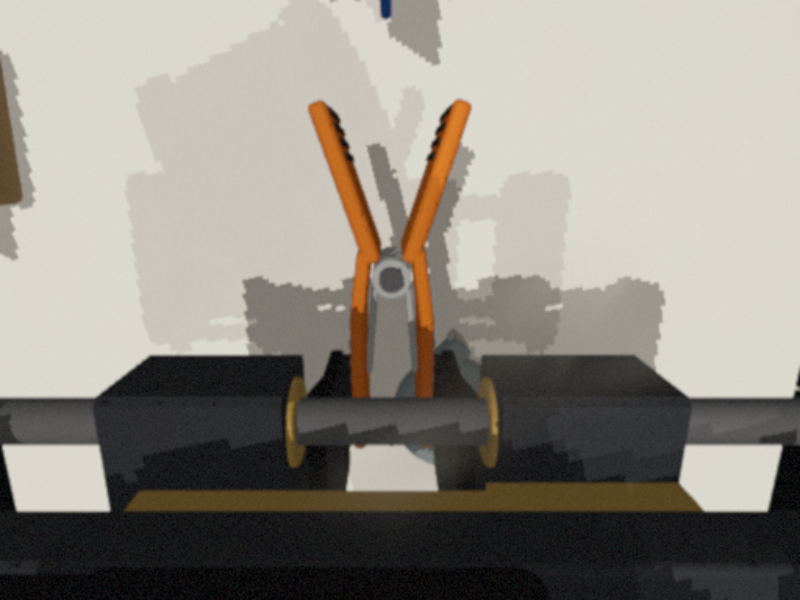

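The card's near edge bottom appears at (386,17), in line between the tips at (327,107) and (456,104). Computing the remaining approach.

```bash
python3 - <<'E'
from h import *
import pickle
from scipy.spatial.transform import Rotation as Ro
m,im,o,t,s=pickle.load(open("pics/w4.pkl","rb"))
f=lambda u,v:np.array([(u+.5)/1.5625-.5,(v+.5)/1.5625-.5])
R=Ro.from_euler('xyz',o['tool_rot'],degrees=True).as_matrix()
X=plane(m,f(386,18),.016);print('edge bottom',X,1e3*R.T@(X-o['tool_pos']))
S=env.camera_model("scene");Tp=env.camera_model("top")
# silhouette fit of card in scene (t0 pictures) : x,y,yaw
s0=np.load("pics/scene0.npy").astype(int);t0=np.load("pics/top0.npy").astype(int)
B=lambda im:((im[:,:,2]-im[:,:,0])>45).astype(np.uint8)
for im,mm,n in((s0,S,"s"),(t0,Tp,"t"),(s.astype(int),S,"s-now"),(t.astype(int),Tp,"t-now")):
    b=B(im);k,l,st,ce=cv2.connectedComponentsWithStats(b);i=1+np.argmax(st[1:,4]);ys,xs=np.where(l==i);print(n,st[i])
    if n[0]=="t":
        for v in range(ys.min(),ys.max()+1,4):print(v,xs[ys==v].mean().round(1),end='; ')
        print()
    else: 
        for v in range(ys.min(),ys.max()+1,3):print(v,xs[ys==v].min(),xs[ys==v].max(),end='; ')
        print()
x,y,w=X[0],X[1],np.radians(-14)
for yaw in(-11,-14,-17):
    c=np.array([np.cos(np.radians(yaw)),np.sin(np.radians(yaw)),0])
    for h in(.016,.116):
        N=np.array([X[0],X[1],h]);print(yaw,h,'scene near/far',proj(S,N),proj(S,N+.09*c),'top',proj(Tp,N),proj(Tp,N+.09*c))
E
```

```text
edge bottom [ 0.6242 -0.002   0.016 ] [124.072   -1.7969  44.5045]
s [295 196   5   6  12]
196 297 298; 199 295 299; 
t [279 160   2   8   8]
160 280.0; 164 279.0; 
s-now [292 193  32  24 191]
193 299 302; 196 294 299; 199 296 298; 202 299 299; 205 294 297; 208 293 323; 211 293 320; 214 293 307; 
t-now [278 150   5  22  25]
150 282.0; 154 281.0; 158 281.0; 162 279.5; 166 279.0; 170 278.0; 
-11 0.016 scene near/far [291.5125 218.3503] [325.3636 210.9977] top [275.9066 178.6642] [281.3928 145.7283]
-11 0.116 scene near/far [293.4118 192.9216] [329.4959 185.4001] top [278.0138 170.9202] [283.9895 134.9814]
-14 0.016 scene near/far [291.5125 218.3503] [325.9462 212.4302] top [275.9066 178.6642] [283.1404 146.0675]
-14 0.116 scene near/far [293.4118 192.9216] [330.128  186.8629] top [278.0138 170.9202] [285.902  135.3518]
-17 0.016 scene near/far [291.5125 218.3503] [326.438  213.8858] top [275.9066 178.6642] [284.8687 146.4951]
-17 0.116 scene near/far [293.4118 192.9216] [330.6635 188.3497] top [278.0138 170.9202] [287.7936 135.8184]
```

Edge at about (0.623, -0.002), yaw ≈-14°, and all the views agree. Tip mid-height is about 72 mm. Advance 60 mm with a 2 mm lateral correction.

Emit:
{"name": "step_arm", "arguments": {"moves": [{"dp": [0,-2,1],"dr": [0,0,0],"fingers": 1},{"dp": [12,0,0],"dr": [0,0,0],"fingers": 1},{"dp": [12,0,0],"dr": [0,0,0],"fingers": 1},{"dp": [6,0,0],"dr": [0,0,0],"fingers": 1},{"dp": [0,0,0],"dr": [0,0,0],"fingers": 1}]}}

```text
time_s: 7.42
tool_pos: [0.5336, 0.0219, 0.0593]
tool_rot: [-180.0, 0.0, -14.1]
force: [0.6, 0.4, -0.6]
grip_width: 0.0237
grasp_force: 20.0
```

```bash
python3 - <<'E'
from h import *
import pickle
o=env.get_obs();m=env.camera_model("wrist");im=env.read_camera("wrist");pickle.dump((m,im,o),open("pics/w5.pkl","wb"))
print(o['tool_pos'],o['tool_rot'],o['grip_width'],o['grasp_force'])
cv2.imwrite("pics/w5.png",cv2.resize(im[:,:,::-1],(800,600)))
E
```

```text
[0.5336 0.0219 0.0593] [-179.986     0.0232  -14.1322] 0.02371805730390114 19.999691003467888
```

View pics/w5.png

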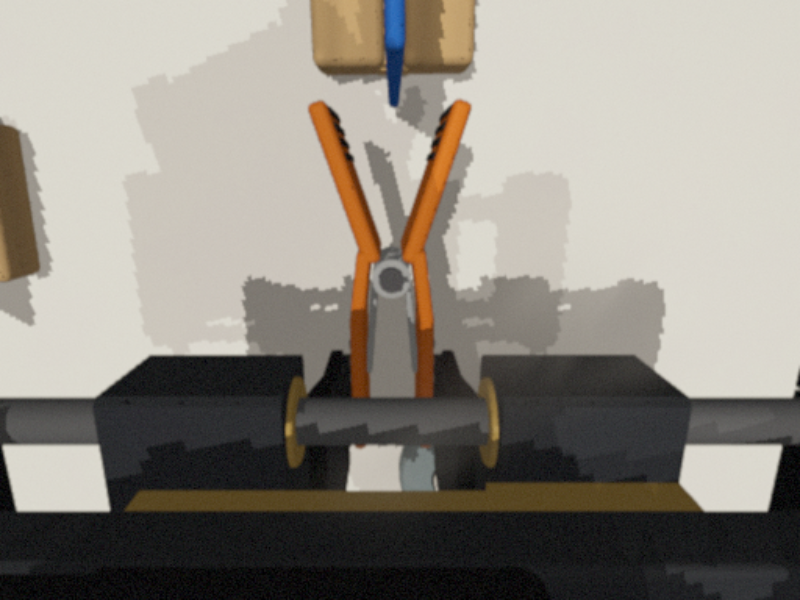

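The card's edge face runs from bottom (394,104) up to about (395,42), centred between the tips at (327,107) and (456,104).

```bash
python3 - <<'E'
from h import *
import pickle
from scipy.spatial.transform import Rotation as Ro
m,im,o=pickle.load(open("pics/w5.pkl","rb"));m4=pickle.load(open("pics/w4.pkl","rb"))[0]
f=lambda u,v:np.array([(u+.5)/1.5625-.5,(v+.5)/1.5625-.5])
R=Ro.from_euler('xyz',o['tool_rot'],degrees=True).as_matrix()
T=lambda X:1e3*R.T@(X-o['tool_pos'])
print('bottom',T(plane(m,f(394,105),.016)),'tri',tri(m,f(394,105),m4,f(386,18)))
for v in(36,42,48):print('top',v,T(plane(m,f(395,v),.116)))
print('foot corners',T(plane(m,f(315,68),.022)),T(plane(m,f(474,68),.022)))
print('tips',T(plane(m,f(327,107),.0857)),T(plane(m,f(456,104),.0857)))
h=cv2.cvtColor(im,cv2.COLOR_RGB2HSV)
for v in range(0,68,6):
    q=np.where(cv2.inRange(h[v:v+1,220:290],(105,120,30),(125,255,255))[0])[0]+220;print(v,q.min() if len(q) else None,q.max() if len(q) else None,h[v,252].tolist())
E
```

```text
bottom [94.0425  1.2068 43.2997] tri [ 0.6247 -0.0022  0.0139]
top 36 [ 95.0555   1.0419 -56.7006]
top 42 [ 94.0253   1.0447 -56.7002]
top 48 [ 92.9894   1.0474 -56.6998]
foot corners [105.9049 -27.4699  37.3019] [105.9535  30.1436  37.2878]
tips [ 85.7551 -15.8613 -26.3927] [ 86.4905  16.5362 -26.401 ]
0 246 258 [107, 182, 186]
6 246 258 [106, 194, 183]
12 246 258 [107, 185, 186]
18 247 258 [106, 195, 184]
24 246 258 [107, 188, 180]
30 247 257 [107, 203, 123]
36 248 257 [109, 227, 83]
42 248 256 [108, 211, 87]
48 248 255 [109, 192, 85]
54 249 255 [109, 190, 86]
60 249 254 [108, 209, 84]
66 250 253 [109, 200, 88]
```

The edge is at tool x≈93.5, y≈1.1, and the yaw is aligned. Advancing 30 mm puts the tips about 20–22 mm past the edge.

Emit:
{"name": "step_arm", "arguments": {"moves": [{"dp": [6,0.7,0],"dr": [0,0,0],"fingers": 1},{"dp": [8,0,0],"dr": [0,0,0],"fingers": 1},{"dp": [8,0,0],"dr": [0,0,0],"fingers": 1},{"dp": [8,0,0],"dr": [0,0,0],"fingers": 1},{"dp": [0,0,0],"dr": [0,0,0],"fingers": 1}]}}

```text
time_s: 8.1
tool_pos: [0.5627, 0.0138, 0.0595]
tool_rot: [-180.0, -0.0, -14.1]
force: [-0.2, -0.5, 0.1]
grip_width: 0.0239
grasp_force: 20.0
```

Emit:
{"name": "step_arm", "arguments": {"moves": [{"dp": [0,0,0],"dr": [0,0,0],"fingers": 1},{"dp": [0,0,0],"dr": [0,0,0],"fingers": 1},{"dp": [0,0,0],"dr": [0,0,0],"fingers": 1},{"dp": [0,0,0],"dr": [0,0,0],"fingers": 1},{"dp": [0,0,0],"dr": [0,0,0],"fingers": 1}]}}

```text
time_s: 8.72
tool_pos: [0.5621, 0.014, 0.0596]
tool_rot: [180.0, -0.0, -14.1]
force: [0.1, 0.0, -0.1]
grip_width: 0.0241
grasp_force: 20.0
```

```bash
python3 - <<'E'
from h import *
import pickle
o=env.get_obs();m=env.camera_model("wrist");im=env.read_camera("wrist");s=env.read_camera("scene");pickle.dump((m,im,o,s),open("pics/w6.pkl","wb"))
print(o['tool_pos'],o['tool_rot'],o['grip_width'],o['grasp_force'],o['force'])
a=cv2.resize(im[:300,100:400],(400,400));b=cv2.resize(s[160:260,250:350],(400,400),interpolation=cv2.INTER_CUBIC)
cv2.imwrite("pics/w6.png",np.hstack([a,b])[:,:,::-1])
E
```

```text
[0.5621 0.014  0.0596] [179.9941  -0.0085 -14.1075] 0.024074850243565815 19.999760147184134 [ 0.1195  0.0232 -0.0632]
```

View pics/w6.png

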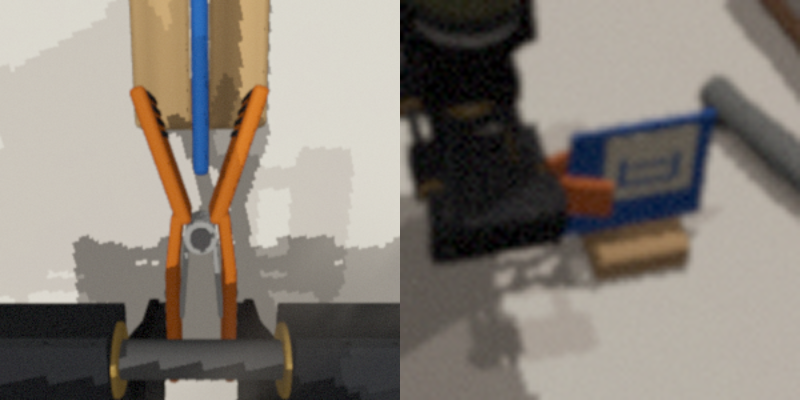

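The card edge sits centred between the open jaws with clear gaps on both sides: in the left panel the edge is at (200,172) and the tips at (140,92) and (262,92). The scene view shows the peg at mid-height, and the contact force reads about zero. Tips are about 20 mm in. Handing in.

```bash
python3 -c "
from cell import env
print(env.sign_off())"
```

```text
the job is handed in; nothing more can be done
None
```

I handed the job in at about 9 s on the robot's clock: the peg is held squeezed wide open around the blue card's near edge, tips about 20 mm in at about 71 mm height, with no contact force showing and nothing else touched; no verdict came back.

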